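Seat a heated-boot battery pack in its sloping charger

ROBOT

A 6-joint arm with a two-finger parallel gripper is mounted at the origin on the work surface. World frame = base frame: x ahead of the robot, y to its left, z up, the work surface at z = 0. Lengths are in m, angles in rad, forces in N, time in s.
With the tool pointing down it reaches from about 0.375 to 0.925 m from the base axis. Payload 5.7 kg.
Tool frame: the origin (TCP) lies at the very end of the fingers, on their centre line; the grasp point (between the pads) lies 19 mm behind it; z points along the fingers, y is the line along which they close (so a half turn about z gives the same grasp; the last joint's range is limited). The gripper opens to 88 mm and grips with 3 to 60 N. Pads are 20 mm wide; open, the fingers measure 115 mm over their backs; the gripper's body (75 mm by 178 mm) begins 61 mm behind the grasp point.
Start: joints at [1.183, 0.359, 1.51, -0, 1.272, -0.115], TCP at [0.162, 0.578, 0.223] pointing down, gripper open.
Joint ranges: [-2.97, 2.97], [-1.01, 2.36], [0.21, 2.38], [-0.96, 4.11], [0.2, 2.71], [-2.98, 2.98]. Speed limits (rad/s): [2.39, 2.39, 3.14, 3.14, 3.14, 3.14].

INTERFACE

Orientations are given as a rotation vector (axis times angle).
In Python, from workcell import bot gives the robot as it stands. The module is installed in compiled form; this text tells all that it offers.
- The arm moves only by the shell command python3 -m pendant 'ROWS' [OPENING] [FORCE]. ROWS is JSON, a list of rows, each a list of 6 numbers: the shift along the world's x, y, z in units of 0.05 m (1.0 is 0.05 m), then the turn, a rotation vector about the world's x, y, z in units of 0.08 rad (1.0 is 0.08 rad). In form: [[x, y, z, ax, ay, az], ...]. A call has 1 to 10 rows; each row shifts and turns the commanded pose from where the row before left it; what a row does not reach is not made up. A row lasts 1/10 s, in which the tool goes at most 50 mm and 8.59 degrees, less where a joint would pass 70% of its speed; a pose out of reach is approached as far as the arm can. A call with a number of a shift or a turn outside -1 to 1 is refused whole. A call with a gripper value outside its range is refused whole. OPENING is the opening, from 0 (shut) to 1 (fully open), set as the call begins (- or left out, the last holds). The fingers move at their own pace and stop on an object; FORCE is the grip in N (left out, the last holds). Time passes only in rows, so rows that do not move let the fingers close. It gives the time, the measured TCP pose, the force, the opening and the grip force at its end, in the units of the state.
- bot.sense(): the state, without advancing time (a new reading comes with each control period).
- bot.grab_frame(name): name is "side" or "top" or "wrist"; returns (picture, depth): 400x640x3 uint8, red, green, blue; 400x640 float32, m along the optical axis (not along the pixel's ray), 0 where there is no reading.
- bot.calibration(name): a dict with "fx", "fy", "cx", "cy" (pixels), "k1" (the pictures are not rectified: a ray, as slopes to the right and down, at radius r is drawn at 1 + k1 r^2 times it, then the intrinsics apply), "extrinsics" (4x4, takes a point from world to camera coordinates); the wrist camera has in their place "tool_from_camera" (4x4, takes a point from camera to tool coordinates, whose origin is the TCP and whose axes are the flange's). Camera axes: x right, y down, z forward; pixel columns grow to the right and rows downward; lengths in m; the calibration is good to about 2 mm. A picture is of the moment at which its call begins: read the wrist's pose just before it. calibration takes no time and is no camera call.
- bot.job_done(): hands the job in; it is judged then, once.
The state is a dict: "time": time; "joints": joint angles; "joint_velocities": joint speeds; "effort": joint torques, N m; "position": TCP position; "eef_rot": TCP orientation; "force": force on the tool from outside, world axes, zero at the start; "wrist_torque": the same for the moment, N m; "width": opening from 0.0 (shut) to 1.0 (fully open); "gripper_force": force on a finger pad.
Only numpy, scipy, OpenCV 4.12 (cv2) and the standard library are available. Lean on these libraries where they do the work, as an engineer would, in place of code of your own. Each camera call takes 0.05 s, during which the arm holds its last target. There are 200 camera calls.

TASK

Put the heated-boot battery pack on charge: lay it, contacts downhill, near the top end of the charger's sloping bed, let go and let it slide down along the side fence by itself until the rubber pad stops it. Then push it gently on down into the corner until it is fully home on the end fence and the spring catch has snapped out behind its ear, pressing the charger with no more than about 15 N, and leave the other things on the shelf where they are.

Things in the scene. Friction and masses are not known exactly. Their poses are not given: they have to be found in the camera images.
- pack_center (a point): Black plastic battery pack, loose, 0.2 to 0.35 kg, flat on the table at the start. Its body is 100 (x) by 50 (y) by 26 mm (z); this point is the middle of that body, 13 mm above its underside. The -x end carries two brass contacts and must lead downhill.
- pack_grip (a point): Middle of the pack's rubber grip rib, 39 mm above the pack's underside (26 mm above pack_center). The rib stands on top of the  60 mm long (x), 16 mm thick (y), 26 mm high. Axes as pack_center.
- pack_ear (a point): Middle of the pack's ear, a wedge on its +y side growing from nothing 42 mm ahead of the rear (+x) end to 16 mm wide at the rear end, where it ends in a flat rear face; 20 mm high from the underside up. Axes as pack_center. Let go with its centre at x 130 to 160 mm on the bed, the pack slides and stops between about x 65 and 110 mm.
- bed: Charger's sloping bed, grey plastic, slippery, fixed, moved between starts. Origin: the nominal locating corner on its surface. x points uphill along the side fence (slope 0.42 rad), y away from it (climbing 0.18 rad), z off the surface, which reaches to x = 212, y = 100 mm. Side fence at y < 0, all along, 20 mm high. A rubber pad, up to 1 mm proud, covers x 0 to 60 mm and brakes the pack.
- home (a point): Nominal place of the pack's centre when home (50, 25, 13 mm in the bed's frame; same axes): its -x end on the end fence, its -y side on the side fence, its axes along the bed's. The black carriage with end fence (x < 0, 20 mm high), guide rail (y 52.5 to 60, x 0 to 40 mm) and catch is clamped up to 11 mm up- or downhill of nominal, so the true home is too; that is not measured.
- catch (a joint): Spring catch, a steel blade on the carriage, sliding along the bed's y: 0 m = out, grows as pressed back. Its tip is nominally at x 101.5 to 103.5, y 58 mm, its housing x 95 to 122, y 75 to 99 mm, 22 mm high. The ear presses it back 8 mm on the way down (a push of about 5 to 11 N along the bed's -x); it snaps out to 0 behind the ear only when the pack is within 1.5 mm of the end fence.
- headlamp: Silver headlamp, loose, 40 x 62 x 38 mm (lens adds 12 mm at -x), origin under its middle. Leave alone.
- basket: Ski pole basket, flat plastic disc of 100 mm diameter with a 22 mm high hub, loose, origin under its middle. Leave alone.
- scraper: Grey plastic ice scraper lying flat, loose, 158 mm long (x from -100 to 58), blade 95 mm wide, up to 14 mm high. Leave alone.
- boot_tree: Wooden boot tree, loose, 270 mm long (along x), 75 mm wide, 87 mm high, origin under its middle. Leave alone.
- wax_tin: Round metal wax tin, loose, 68 mm diameter, 45 mm high, origin under its middle. Leave alone.
Not all that is in view belongs to the job. What is shaped like the part that bears pack_center but pink is not meant.

How it is judged:
By the outcome, as a careful person would: the job done as asked, in the order asked, and still so for the second after the job is handed in, with the robot touching nothing.
It also fails if it takes over 61 s, if anything falls off the work surface, if the arm or the gripper's body presses on something with over 40 N, if the wrist force passes 120 N, or if a joint passes its speed limit or range.

## Working session

There is one attempt and no reset: what is moved stays moved. The work goes in short steps, Python scripts to look and compute and a shell command to move; the robot and the scene stay as the last step left them, time stands still between calls to the robot, and variables do not carry over. Pictures are saved under pics/ and viewed, at most 10 in all, crops included, and the job is handed in when it is done.

```bash
mkdir -p pics
cat > h.py <<'E'
import numpy as np, cv2
from workcell import bot
from scipy.spatial.transform import Rotation as R
def grab(n):
    s=bot.sense(); p,d=bot.grab_frame(n); c=bot.calibration(n)
    if n=="wrist":
        T=np.eye(4); T[:3,:3]=R.from_rotvec(s["eef_rot"]).as_matrix(); T[:3,3]=s["position"]
        W=T@np.array(c["tool_from_camera"])
    else: W=np.linalg.inv(np.array(c["extrinsics"]))
    return p,d,c,W
def rays(c,u,v):
    K=np.array([[c["fx"],0,c["cx"]],[0,c["fy"],c["cy"]],[0,0,1.]])
    pts=np.stack([np.ravel(u),np.ravel(v)],1).astype(float).reshape(-1,1,2)
    q=cv2.undistortPoints(pts,K,np.array([c["k1"],0,0,0,0.])).reshape(-1,2)
    return np.c_[q,np.ones(len(q))]
def cloud(d,c,W):
    v,u=np.mgrid[0:d.shape[0],0:d.shape[1]]
    P=rays(c,u,v)*d.reshape(-1,1)
    return (P@W[:3,:3].T+W[:3,3]).reshape(d.shape+(3,))
def onz(c,W,u,v,z):
    r=rays(c,u,v)@W[:3,:3].T; o=W[:3,3]
    return o+r*((z-o[2])/r[:,2])[:,None]
def save(n,p): cv2.imwrite("pics/"+n+".png",cv2.cvtColor(p,cv2.COLOR_RGB2BGR))
E
python3 - <<'E'
from h import *
for n in("side","top"):
    p,d,c,W=grab(n); save(n+"0",p); np.savez(n+"0.npz",p=p,d=d,W=W,X=cloud(d,c,W)); print(n,W[:3,3],W[:3,2],(d>0).mean())
E
```

```text
side [0.31671338 0.76282946 1.08465938] [ 0.17233039 -0.6228039  -0.76316285] 0.995984375
top [ 0.42770901 -0.06131496  1.50463759] [ 0.08892703  0.00494    -0.99602589] 0.99605859375
```

View pics/top0.png

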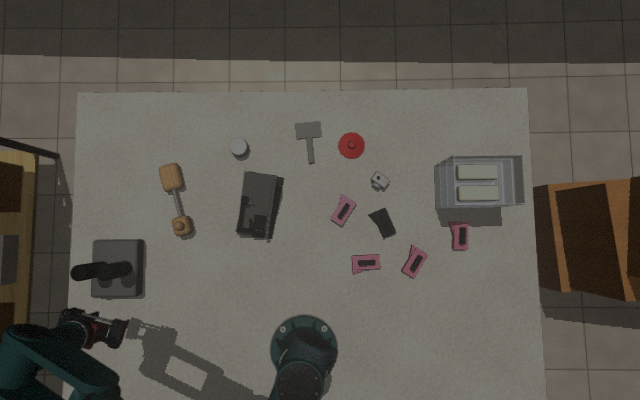

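View pics/side0.png

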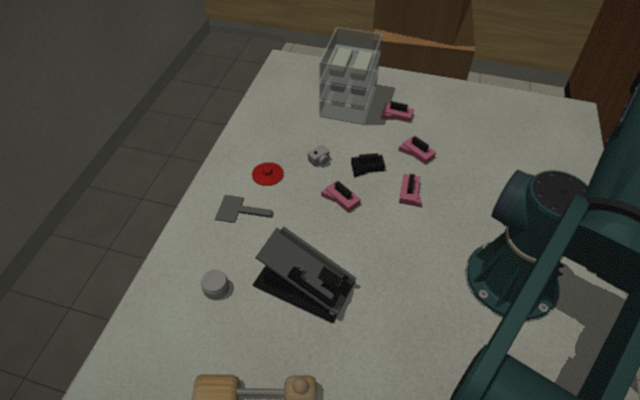

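The top view shows the black pack at about (382,222) and the charger bed at about (260,205), with its black carriage towards the robot at about (255,230). The side view has the pack at (368,163) and the bed at (305,270), high end at upper left.

Run:
```python
from h import *
for n,bb,pb in(("top",(230,165,290,245),(362,200,405,245)),("side",(245,220,365,325),(340,145,395,180))):
    f=np.load(n+"0.npz"); X=f["X"]; p=f["p"].astype(int)
    s=bb; Y=X[s[1]:s[3],s[0]:s[2]].reshape(-1,3); C=p[s[1]:s[3],s[0]:s[2]].reshape(-1,3)
    m=(Y[:,2]>0.03); Y=Y[m]; C=C[m]
    # ransac plane for bed
    rng=np.random.default_rng(0); best=0
    for _ in range(600):
        a=Y[rng.choice(len(Y),3,False)]; nn=np.cross(a[1]-a[0],a[2]-a[0]); L=np.linalg.norm(nn)
        if L<1e-5: continue
        nn/=L; nn*=np.sign(nn[2]); 
        if nn[2]<.7: continue
        k=(abs((Y-a[0])@nn)<.003)
        if k.sum()>best: best=k.sum(); bk=k
    q=Y[bk]; c0=q.mean(0); nn=np.linalg.svd(q-c0)[2][2]; nn*=np.sign(nn[2])
    print(n,"bed inl",best,len(Y),"normal",nn,"c",c0,"d",nn@c0,"tilt",np.arccos(nn[2]))
    print(q.min(0),q.max(0), Y.max(0))
    s=pb; Y=X[s[1]:s[3],s[0]:s[2]].reshape(-1,3); C=p[s[1]:s[3],s[0]:s[2]].reshape(-1,3)
    m=(C.max(1)<75)&(Y[:,2]>.012); Y=Y[m]
    print("pack",len(Y),Y.mean(0),np.histogram(Y[:,2],bins=np.arange(0,.08,.005))[0])
    r=cv2.minAreaRect((Y[Y[:,2]>.04][:,:2]*1000).astype(np.float32)); print("rib",r)
    r=cv2.minAreaRect((Y[:,:2]*1000).astype(np.float32)); print("all",r)
```

```text
top bed inl 1058 2040 normal [-0.4265901  -0.1141869   0.89720803] c [0.52899132 0.15752931 0.08654705] d -0.16599953495688397 tilt 0.4573902781153398
[0.40404592 0.08712489 0.03023356] [0.62338657 0.23229786 0.13706896] [0.62772492 0.23624163 1.50463759]
pack 410 [ 0.44872267 -0.2913058   0.0335554 ] [  0   0  10  29 123 131  29   5   7  30  37   8   0   0   0]
rib ((452.25958251953125, -187.56597900390625), (250.79869079589844, 57.16860580444336), 88.16333770751953)
all ((417.4140625, -199.1604766845703), (101.68004608154297, 257.08099365234375), 17.30848503112793)
side bed inl 2244 4399 normal [-0.4243263  -0.10212592  0.8997319 ] c [0.52485397 0.15911127 0.08533405] d -0.16218096220486108 tilt 0.45164149039313
[0.40199974 0.08552583 0.03016239] [0.62626392 0.23676552 0.13693113] [0.62626392 0.76282946 1.08465938]
pack 512 [ 0.44812662 -0.28383702  0.03225184] [  0   0  18  58 106 162  35  22  24  31  48   7   0   0   0]
rib ((397.2690124511719, 227.91342163085938), (58.31364822387695, 1080.32275390625), 5.474386692047119)
all ((359.64404296875, 213.6717529296875), (104.07734680175781, 1096.7391357421875), 9.891000747680664)
```

Run:
```python
from h import *
a=np.load("top0.npz")["p"]; b=np.load("side0.npz")["p"]
g=lambda p,x0,y0,x1,y1,w,h: cv2.resize(cv2.convertScaleAbs(p[y0:y1,x0:x1],alpha=2.2),(w,h),interpolation=cv2.INTER_CUBIC)
im=np.zeros((600,800,3),np.uint8)
im[:300,:400]=g(a,220,160,300,250,400,300)*0+0 
im[:320,:280]=g(a,225,165,295,245,280,320)
im[:280,300:720]=g(b,245,220,365,300+0,420,280)
im[330:590,:260]=g(a,355,195,407,247,260,260)
im[330:590,300:660]=g(b,335,130,407,182,360,260)
save("crop0",im)
```

```text
(no output)
```

View pics/crop0.png

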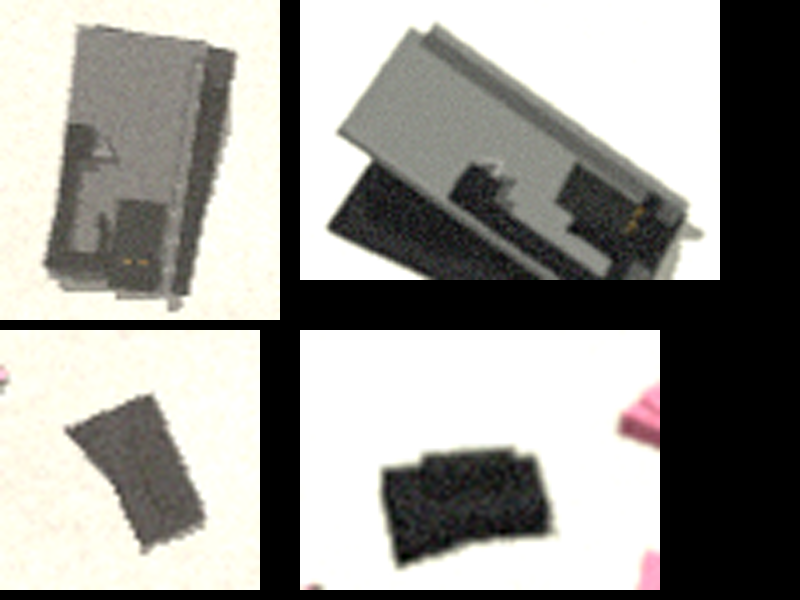

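The crops show the pack lying with its ear (rear) end at upper left, yaw about +23°. The bed's side fence is on the right (-y), the carriage and catch are on the left and at the bottom, and uphill is roughly world +x. I'll move over the bed for a near look.

```bash
python3 -m pendant '[[0.6,-0.6,0.4,0,0,0],[0.6,-0.6,0.4,0,0,0],[0.6,-0.6,0.4,0,0,0],[0.6,-0.6,0.4,0,0,0],[0.6,-0.7,0.4,0,0,0],[0.6,-0.8,0.4,0,0,0],[0.6,-0.8,0.4,0,0,0],[0.6,-0.8,0.4,0,0,0],[0.5,-0.8,0.4,0,0,0],[0,-0.8,0,0,0,0]]' 1
python3 - <<'E'
from h import *
p,d,c,W=grab("wrist"); save("w1",p); print(bot.sense()["eef_rot"],W)
np.savez("w1.npz",p=p,d=d,W=W,X=cloud(d,c,W))
E
```

```text
time: 1.1
position: [0.4231, 0.2311, 0.3998]
eef_rot: [0.429, 3.108, 0.003]
force: [-0.5, 0.0, -0.5]
width: 1.002
gripper_force: 0.0
[ 0.4319629   3.10929421 -0.00639185] [[ 0.27055169  0.9181095   0.2896148   0.34357229]
 [ 0.96270263 -0.25874608 -0.07908294  0.25391542]
 [ 0.00232989  0.30020895 -0.95387062  0.56219494]
 [ 0.          0.          0.          1.        ]]
```

View pics/w1.png

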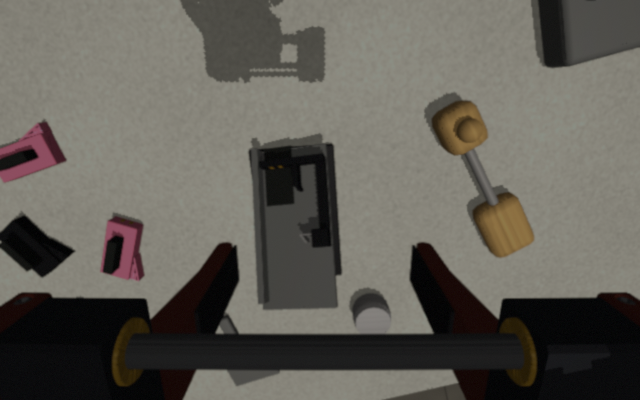

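The wrist view shows the bed at u 250–340, v 140–308: fence on the left, top (uphill) end at the bottom, and the pack at the left edge at (35,245). Next I'll fit the bed frame.

```bash
cat > bedfit.py <<'E'
from h import *
from scipy.optimize import minimize
def plane(Y,rng=np.random.default_rng(0)):
    best=0
    for _ in range(800):
        a=Y[rng.choice(len(Y),3,False)]; nn=np.cross(a[1]-a[0],a[2]-a[0]); L=np.linalg.norm(nn)
        if L<1e-5: continue
        nn/=L; nn*=np.sign(nn[2])
        if nn[2]<.8: continue
        k=abs((Y-a[0])@nn)<.002
        if k.sum()>best: best=k.sum(); bk=k
    q=Y[bk]; c0=q.mean(0); nn=np.linalg.svd(q-c0)[2][2]; nn*=np.sign(nn[2]); return nn,c0,q
def fit(X):
    Y=X.reshape(-1,3); Y=Y[np.isfinite(Y).all(1)]
    Y=Y[(Y[:,0]>.36)&(Y[:,0]<.68)&(Y[:,1]>.05)&(Y[:,1]<.28)&(Y[:,2]>.025)&(Y[:,2]<.2)]
    nn,c0,q=plane(Y); return Y,nn,c0,q
E
python3 - <<'E'
from bedfit import *
S={}
for n in("w1","top0","side0"):
    X=np.load(n+".npz")["X"]; Y,nn,c0,q=fit(X)
    x0=np.array([np.cos(-.16),np.sin(-.16),0]); ex=x0-nn*(x0@nn); ex/=np.linalg.norm(ex)
    # refine yaw: fence top points (h~20mm) on -y side
    for it in range(4):
        ey=np.cross(nn,ex); L=(Y-c0)@np.c_[ex,ey,nn]
        lo=np.percentile(((q-c0)@ey),2)
        f=L[(abs(L[:,2]-.020)<.003)&(L[:,1]<lo+.012)&(L[:,1]>lo-.03)]
        # inner edge: max y per x-bin
        b=np.arange(f[:,0].min(),f[:,0].max(),.006); e=np.array([[x+.003,f[(f[:,0]>=x)&(f[:,0]<x+.006)][:,1].max()] for x in b if ((f[:,0]>=x)&(f[:,0]<x+.006)).sum()>1])
        s=np.polyfit(e[:,0],e[:,1],1); 
        ex=ex+ey*s[0]; ex/=np.linalg.norm(ex)
    ey=np.cross(nn,ex); qq=(q-c0)@np.c_[ex,ey]
    r=cv2.minAreaRect((qq*1000).astype(np.float32))
    print(n,"n",nn.round(4),"ex",ex.round(4),"zex",np.arcsin(ex[2]).round(3),np.arcsin(ey[2]).round(3),"fenceY",s[1].round(4),"res",np.std(e[:,1]-np.polyval(s,e[:,0])).round(4))
    print("  qx pct",np.percentile(qq[:,0],[.3,2,98,99.7]).round(4),"qy",np.percentile(qq[:,1],[.3,2,98,99.7]).round(4),"fence x",np.percentile(f[:,0],[1,99]).round(4))
    xt=np.percentile(qq[:,0],99.7); yt=np.percentile(qq[:,1],99.7)
    print("  origin via top/side edge",(c0+ex*(xt-.212)+ey*(yt-.1)).round(4),"via fence", (c0+ex*(xt-.212)+ey*s[1]).round(4))
E
```

```text
w1 n [-0.4278 -0.1148  0.8965] ex [ 0.8945 -0.1964  0.4017] zex 0.413 0.188 fenceY -0.0446 res 0.0028
  qx pct [-0.1342 -0.1297  0.1016  0.1044] qy [-0.0481 -0.0448  0.0519  0.0539] fence x [-0.1295  0.092 ]
  origin via top/side edge [0.4225 0.1367 0.0338] via fence [0.4227 0.1382 0.0341]
top0 n [-0.4289 -0.0968  0.8982] ex [ 0.8931 -0.1947  0.4055] zex 0.418 0.171 fenceY -0.046 res 0.0037
  qx pct [-0.138  -0.1333  0.0985  0.1014] qy [-0.0555 -0.0445  0.0533  0.0555] fence x [-0.1301  0.0887]
  origin via top/side edge [0.4229 0.1359 0.034 ] via fence [0.4227 0.1344 0.0338]
side0 n [-0.4287 -0.0978  0.8981] ex [ 0.8937 -0.1914  0.4057] zex 0.418 0.17 fenceY -0.0449 res 0.0023
  qx pct [-0.1335 -0.1299  0.1018  0.1053] qy [-0.0499 -0.0473  0.054   0.0556] fence x [-0.128   0.0924]
  origin via top/side edge [0.4222 0.1361 0.0337] via fence [0.4222 0.1356 0.0337]
```

```bash
cat > bed.py <<'E'
import numpy as np
O=np.array([.4225,.136,.0338]); ez=np.array([-.4285,-.103,.8977]); ez/=np.linalg.norm(ez)
ex=np.array([.8937,-.194,.405]); ex-=ez*(ex@ez); ex/=np.linalg.norm(ex); ey=np.cross(ez,ex)
B=np.c_[ex,ey,ez]
w2b=lambda P:(np.asarray(P)-O)@B
b2w=lambda P:O+np.asarray(P)@B.T
E
python3 - <<'E'
from h import *
from bed import *
print(b2w([.14,.025,.013]),b2w([.05,.025,.013]))
for n in("top0","side0","w1"):
    f=np.load(n+".npz"); X=f["X"].reshape(-1,3); C=f["p"].reshape(-1,3).astype(int)
    k=(abs(X[:,0]-.449)<.085)&(abs(X[:,1]+.287)<.085)&(X[:,2]>.012)&(X[:,2]<.07)&(C.max(1)<75)
    Y=X[k]
    k2=cv2.connectedComponentsWithStats
    for nm,lo in(("rib",.042),("all",.012)):
        Z=Y[Y[:,2]>lo]
        c=Z[:,:2].mean(0); r=cv2.minAreaRect(((Z[:,:2])*1000).astype(np.float32)) if len(Z)>4 else None
        print(n,nm,len(Z),c.round(4),r)
E
```

```text
[0.54537142 0.13190458 0.10646251] [0.46492978 0.14935587 0.07006755]
top0 rib 79 [ 0.4479 -0.2964] ((448.2798767089844, -296.36822509765625), (58.3930778503418, 16.53172492980957), 21.807342529296875)
top0 all 409 [ 0.4488 -0.2919] ((445.69482421875, -291.8405456542969), (100.05297088623047, 63.468814849853516), 25.846139907836914)
side0 rib 98 [ 0.4479 -0.2941] ((448.3953857421875, -297.8363037109375), (59.763309478759766, 21.631139755249023), 20.700563430786133)
side0 all 511 [ 0.4484 -0.2859] ((445.2668762207031, -288.6875), (98.84376525878906, 65.56676483154297), 21.540874481201172)
w1 rib 481 [ 0.4478 -0.2926] ((448.3179931640625, -294.8157653808594), (60.73472595214844, 17.790830612182617), 21.74502944946289)
w1 all 2214 [ 0.4473 -0.2843] ((446.2027587890625, -288.28973388671875), (100.1421890258789, 65.48474884033203), 24.067949295043945)
```

```bash
python3 -m pendant '[[0,-1,0,0,0,0],[0,-1,0,0,0,0],[0,-1,0,0,0,0],[0,-1,0,0,0,0],[0,-1,0,0,0,0],[0,-1,-0.2,0,0,0],[0,-1,-0.5,0,0,0],[0.1,-1,-0.8,0,0,0],[0.1,-1,-0.8,0,0,0],[0,-0.8,-0.8,0,0,0]]'
python3 - <<'E'
from h import *
p,d,c,W=grab("wrist"); save("w2",p); s=bot.sense(); print(s["position"],s["joints"])
np.savez("w2.npz",p=p,d=d,W=W,X=cloud(d,c,W))
E
```

```text
time: 2.15
position: [0.4275, -0.2264, 0.267]
eef_rot: [0.428, 3.111, -0.001]
force: [0.2, 0.4, 0.1]
width: 0.999
gripper_force: 0.0
[ 0.42494133 -0.22909425  0.26114558] [-0.63504302  0.15522309  1.69586598 -0.00340858  1.29605752 -1.93042814]
```

View pics/w2.png

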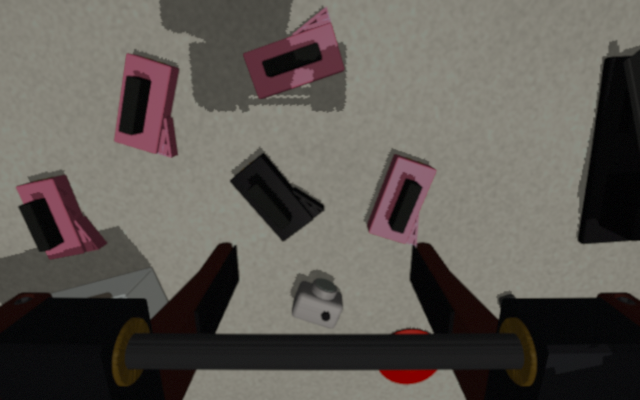

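The black pack is at about (275,195), ear at lower right. The headlamp at (318,300) and the pink packs leave clearance for the fingers.

Run:
```python
from h import *
f=np.load("w2.npz"); X=f["X"].reshape(-1,3); C=f["p"].reshape(-1,3).astype(int)
k=(abs(X[:,0]-.449)<.08)&(abs(X[:,1]+.292)<.08)&(X[:,2]>.012)&(X[:,2]<.07)&(C.max(1)<75)
Y=X[k]
for nm,lo,hi in(("rib",.044,1),("body",.021,.032),("all",.012,1)):
    Z=Y[(Y[:,2]>lo)&(Y[:,2]<hi)]; print(nm,len(Z),Z.mean(0).round(4),cv2.minAreaRect((Z[:,:2]*1000).astype(np.float32)),np.median(Z[:,2]))
s=bot.sense(); M=R.from_rotvec(s["eef_rot"]).as_matrix(); print(s["position"],M.round(4), np.degrees(np.arctan2(M[1,1],M[0,1])))
```

```text
rib 783 [ 0.4474 -0.2956  0.0519] ((448.727783203125, -296.0522155761719), (59.68778991699219, 16.331932067871094), 21.29034423828125) 0.05231543632253666
body 2404 [ 0.4445 -0.2931  0.0264] ((445.969970703125, -291.0397644042969), (99.08272552490234, 61.669044494628906), 23.24662971496582) 0.02652033302730375
all 3681 [ 0.4458 -0.2909  0.0315] ((445.71795654296875, -289.63916015625), (100.23600769042969, 64.44175720214844), 23.24662971496582) 0.026802802266815084
[ 0.42494133 -0.22909425  0.26114558] [[-9.625e-01  2.710e-01 -6.400e-03]
 [ 2.710e-01  9.626e-01  7.000e-04]
 [ 6.400e-03 -1.100e-03 -1.000e+00]] 74.2738076128451
```

```bash
python3 -m pendant '[[0.06,-0.15,-0.35,0,0,0.9],[0.05,-0.15,-0.35,0,0,0.9],[0.05,-0.15,-0.35,0,0,0.9],[0.05,-0.15,-0.35,0,0,0.9],[0.05,-0.15,-0.35,0,0,0.9],[0.05,-0.15,-0.35,0,0,0.9],[0.05,-0.15,-0.35,0,0,0.9],[0.05,-0.15,-0.35,0,0,0.9],[0.05,-0.14,-0.35,0,0,0.94],[0,0,0,0,0,0]]' 0.55
python3 - <<'E'
from h import *
s=bot.sense(); M=R.from_rotvec(s["eef_rot"]).as_matrix(); print(s["position"],M[:,2].round(4), np.degrees(np.arctan2(M[1,1],M[0,1])))
E
```

```text
time: 3.2
position: [0.4491, -0.2906, 0.1082]
eef_rot: [0.591, -3.083, -0.005]
force: [0.0, 0.5, 0.4]
width: 0.546
gripper_force: 0.0
[ 0.44912598 -0.29063682  0.10818341] [-0.0033  0.0027 -1.    ] 111.69273778863112
```

```bash
python3 -m pendant '[[-0.02,-0.11,-0.3,0,0,0],[0,0,-0.5,0,0,0],[0,0,-0.5,0,0,0],[0,0,-0.2,0,0,0],[0,0,-0.07,0,0,0],[0,0,0,0,0,0]]' && python3 -m pendant '[[0,0,0,0,0,0],[0,0,0,0,0,0],[0,0,0,0,0,0],[0,0,0,0,0,0],[0,0,0,0,0,0]]' 0 20
```

```text
time: 3.8
position: [0.4495, -0.2968, 0.0323]
eef_rot: [-0.59, 3.086, -0.0]
force: [0.5, -0.4, 0.3]
width: 0.553
gripper_force: 0.0
time: 4.3
position: [0.4495, -0.2972, 0.0323]
eef_rot: [-0.591, 3.085, -0.001]
force: [-0.5, -0.0, 3.3]
width: 0.181
gripper_force: 20.0
```

```bash
cat > goal.py <<'E'
import sys; from h import *; from bed import *
def report(t):
    s=bot.sense(); Rt=np.c_[np.cross(ey,-ez),ey,-ez]; Rc=R.from_rotvec(s["eef_rot"])
    rv=(R.from_matrix(Rt)*Rc.inv()).as_rotvec(); tgt=b2w(t); p=np.array(s["position"])
    print("t",round(s["time"],2),"bed pos mm",(w2b(p)*1000).round(1),"shift u",((tgt-p)/.05).round(3),"turn u",(rv/.08).round(3),"Fbed",(np.array(s["force"])@B).round(2),"w",round(s["width"],3))
if __name__=="__main__": report([float(a)/1000 for a in sys.argv[1:4]])
E
python3 -m pendant '[[0,0,0.3,0,0,0],[0,0,0.6,0,0,0],[0,0,0.8,0,0,0],[0,0,0.8,0,0,0],[0,0,0.8,0,0,0],[0,0,0.6,0,0,0],[0,0,0.4,0,0,0],[0,0,0,0,0,0]]' 0 40; python3 goal.py 146 27 80
```

```text
time: 5.1
position: [0.4505, -0.298, 0.2496]
eef_rot: [-0.59, 3.082, -0.007]
force: [0.0, 0.8, -3.0]
width: 0.181
gripper_force: 40.0
t 5.1 bed pos mm [ 196.5 -381.9  226.5] shift u [ 1.436  8.476 -1.605] turn u [ 2.884 -5.    -6.754] Fbed [-1.31  0.23 -2.75] w 0.181
```

```bash
python3 -m pendant '[[0.14,0.7,0,0.288,-0.5,-0.675],[0.14,0.8,0,0.288,-0.5,-0.675],[0.14,0.9,0,0.288,-0.5,-0.675],[0.14,1,0,0.288,-0.5,-0.675],[0.14,1,0,0.288,-0.5,-0.675],[0.14,1,0,0.288,-0.5,-0.675],[0.14,0.9,0,0.288,-0.5,-0.675],[0.14,0.8,0,0.288,-0.5,-0.675],[0.14,0.7,0,0.288,-0.5,-0.675],[0.14,0.5,0,0.288,-0.5,-0.675]]' >/dev/null;python3 -m pendant '[[0,0,0,0,0,0],[0,0,0,0,0,0]]'; python3 goal.py 146 27 80;  python3 - <<'E'
from h import *
p,d,c,W=grab("side"); np.savez("s3.npz",p=p,d=d,W=W,X=cloud(d,c,W))
q,d2,c2,W2=grab("top"); np.savez("t3.npz",p=q,d=d2,W=W2,X=cloud(d2,c2,W2))
g=lambda p: cv2.convertScaleAbs(p,alpha=2)
im=np.zeros((500,800,3),np.uint8); im[:,:400]=cv2.resize(g(p[190:340,240:360]),(400,500)); im[:,400:]=cv2.resize(g(q[150:250,220:300]),(400,500)); save("c3",im)
E
```

```text
time: 6.3
position: [0.5171, 0.1171, 0.2449]
eef_rot: [0.228, 2.698, 0.204]
force: [-0.2, -0.0, -2.2]
width: 0.177
gripper_force: 40.0
t 6.3 bed pos mm [173.6  31.1 150.9] shift u [ 0.103  0.174 -1.51 ] turn u [-0.041 -0.072 -0.067] Fbed [-1.03 -0.41 -1.87] w 0.177
```

View pics/c3.png

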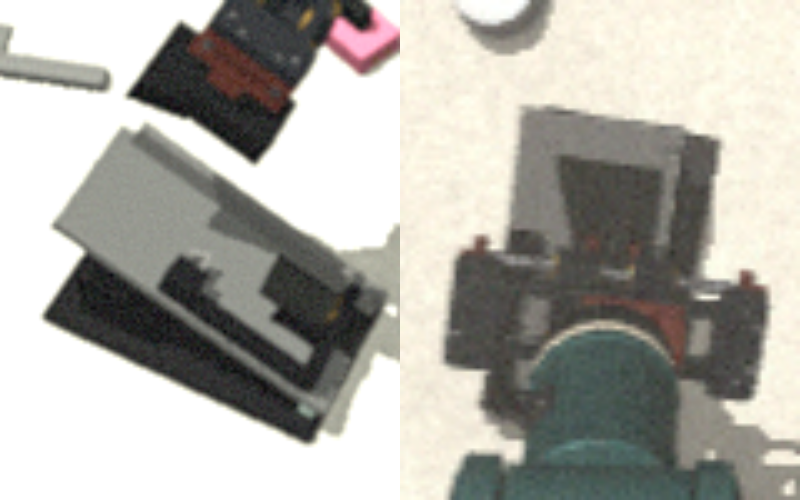

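The left (side) view shows the pack held above and parallel to the bed. The right (top) view shows the ear end uphill and on the left. Next: fine approach and a pitch check.

```bash
python3 -m pendant '[[0,0.05,-0.25,0,0,0],[0.02,0.05,-0.3,-0.02,-0.04,-0.03],[0.03,0.04,-0.4,-0.02,-0.03,-0.03],[0.03,0.03,-0.35,0,0,0],[0.02,0,-0.2,0,0,0],[0,0,0,0,0,0],[0,0,0,0,0,0]]'; python3 goal.py 146 27 34;  python3 - <<'E'
from h import *
from bed import *
for n in("t3","s3"):
    f=np.load(n+".npz"); X=f["X"].reshape(-1,3); C=f["p"].reshape(-1,3).astype(int)
    P=w2b(X)*1000; k=(C.max(1)<70)&(P[:,0]>195)&(P[:,0]<235)&(P[:,1]>0)&(P[:,1]<80)&(P[:,2]>90)&(P[:,2]<170)
    Q=P[k]; print(n,len(Q),Q.min(0).round(),Q.max(0).round())
    if n=="t3":
        A=np.c_[Q[:,:2],np.ones(len(Q))]; m=np.ones(len(Q),bool)
        for _ in range(6):
            s=np.linalg.lstsq(A[m],Q[m,2],rcond=None)[0]; r=Q[:,2]-A@s; m=abs(r)<3
        print(s,m.sum())
E
```

```text
time: 7.1
position: [0.5245, 0.1245, 0.1722]
eef_rot: [0.237, 2.687, 0.199]
force: [1.2, -0.5, -2.4]
width: 0.179
gripper_force: 40.0
t 7.1 bed pos mm [149.4  26.5  81.7] shift u [ 0.349  0.121 -0.882] turn u [-0.011  0.051  0.039] Fbed [ 0.24 -0.74 -2.59] w 0.179
t3 226 [195.   6. 117.] [226.  70. 170.]
[-3.86142232e-01 -5.43410709e-02  2.25847714e+02] 88
s3 285 [195.   7. 119.] [222.  72. 158.]
```

Run:
```python
from h import *
from bed import *
f=np.load("t3.npz"); X=f["X"].reshape(-1,3); C=f["p"].reshape(-1,3).astype(int); P=w2b(X)*1000
for a in range(190,228,4):
    k=(P[:,0]>a)&(P[:,0]<a+4)&(P[:,1]>8)&(P[:,1]<54)&(P[:,2]>90)&(P[:,2]<175); z=P[k,2]
    print(a,k.sum(),np.percentile(z,[10,50,90]).round(1) if k.sum() else '')
f=np.load("s3.npz"); X=f["X"].reshape(-1,3); C=f["p"].reshape(-1,3).astype(int); P=w2b(X)*1000
# side: lower edge of pack side (min z per x)
for a in range(120,228,8):
    k=(P[:,0]>a)&(P[:,0]<a+8)&(P[:,1]>0)&(P[:,1]<90)&(P[:,2]>90)&(P[:,2]<175)&(C.max(1)<80); z=P[k,2]
    print(a,k.sum(),np.percentile(z,[2,10,90]).round(1) if k.sum() else '')
```

```text
190 19 [141.2 146.9 173.5]
194 16 [142.1 145.2 171.9]
198 18 [142.  146.2 169.7]
202 31 [143.6 147.7 169.9]
206 17 [142.2 143.7 146.7]
210 19 [142.4 144.9 147.1]
214 16 [143.4 145.3 146.8]
218 27 [131.5 144.  147.5]
222 35 [124.5 134.7 145.6]
226 0 
120 39 [123.9 131.  146.2]
128 67 [122.8 128.2 146.5]
136 60 [123.7 127.8 147.3]
144 60 [123.7 127.4 152.2]
152 60 [122.5 127.3 152. ]
160 58 [122.7 128.3 158.9]
168 60 [122.1 126.  160.9]
176 61 [121.5 125.6 160.4]
184 68 [121.2 127.  152.3]
192 70 [121.  126.9 150.8]
200 78 [122.  127.1 146.1]
208 98 [121.5 129.4 146.2]
216 69 [123.3 130.  146.6]
224 0
```

```bash
python3 -m pendant '[[0.07,0.02,-0.2,0,0.025,0.02],[0.1,0.035,-0.25,-0.01,0.025,0.02],[0.09,0.03,-0.22,0,0,0],[0.06,0.02,-0.14,0,0,0],[0.03,0.015,-0.06,0,0,0],[0,0,0,0,0,0],[0,0,0,0,0,0]]'; python3 goal.py 146 27 33
```

```text
time: 7.8
position: [0.5417, 0.1311, 0.1287]
eef_rot: [0.232, 2.691, 0.199]
force: [0.2, 0.0, -2.1]
width: 0.18
gripper_force: 40.0
t 7.8 bed pos mm [145.9  27.7  34.6] shift u [ 0.015 -0.01  -0.031] turn u [-0.003  0.006 -0.013] Fbed [-0.66 -0.33 -1.99] w 0.18
```

```bash
for i in 1 2 3; do :; done; python3 -m pendant '[[0.01,0,-0.03,0,0,0],[0,0,0,0,0,0]]' >/dev/null; python3 goal.py 146 27 33;  python3 -m pendant '[[0.008,0,-0.016,0,0,0],[0,0,0,0,0,0]]' >/dev/null; python3 goal.py 146 27 33
```

```text
t 8.0 bed pos mm [145.7  27.4  33.1] shift u [ 0.006 -0.009 -0.001] turn u [-0.003  0.007 -0.013] Fbed [-1.91 -0.38 -2.2 ] w 0.175
t 8.2 bed pos mm [145.7  27.3  32.2] shift u [-0.002 -0.009  0.017] turn u [-0.002  0.006 -0.013] Fbed [-1.77 -1.35  0.6 ] w 0.177
```

Contact (bed z 32.2, load change about 2.6 N). Releasing.

```bash
python3 -m pendant '[[0,0,0,0,0,0],[0,0,0,0,0,0],[0,0,0,0,0,0],[0,0,0,0,0,0],[0,0,0,0,0,0],[0,0,0,0,0,0],[0,0,0,0,0,0],[0,0,0,0,0,0]]' 0.5 10;  cat > where.py <<'E'
from h import *
from bed import *
def seen(n,tag):
    p,d,c,W=grab(n); save(tag,p); X=cloud(d,c,W).reshape(-1,3); np.savez(tag+".npz",p=p,X=X)
    P=w2b(X)*1000; C=p.reshape(-1,3).astype(int)
    k=(C.max(1)<75)&(P[:,2]>43)&(P[:,2]<56)&(P[:,0]>0)&(P[:,0]<200)&(P[:,1]>5)&(P[:,1]<60)
    Q=P[k]
    if len(Q)>5: print(n,"rib",len(Q),"x",np.percentile(Q[:,0],[1,50,99]).round(1),"y",np.percentile(Q[:,1],[1,50,99]).round(1),cv2.minAreaRect(Q[:,:2].astype(np.float32)))
    k=(C.max(1)<75)&(P[:,2]>22)&(P[:,2]<31)&(P[:,0]>0)&(P[:,0]<220)&(P[:,1]>3)&(P[:,1]<48)
    Q=P[k]
    if len(Q)>5: print(n,"body top",len(Q),"x",np.percentile(Q[:,0],[1,50,99]).round(1))
    return p
E
python3 - <<'E'
from where import *
seen("side","s4"); seen("wrist","w4")
E
python3 goal.py 146 27 33
```

```text
time: 9.0
position: [0.5425, 0.1311, 0.1262]
eef_rot: [0.232, 2.692, 0.199]
force: [0.5, -1.1, 0.2]
width: 0.499
gripper_force: 0.0
side rib 156 x [ 51.4  80.3 155. ] y [17.  29.5 57.9] ((104.99942016601562, 34.679439544677734), (110.3499984741211, 25.23895835876465), 16.811527252197266)
side body top 321 x [ 29.9  67.4 128.3]
wrist rib 6405 x [ 51.1  80.9 151.1] y [ 6.3 24.9 56.4] ((102.49655151367188, 30.58162498474121), (105.03956604003906, 53.79298782348633), 2.3471622467041016)
wrist body top 14653 x [ 31.1  69.8 128.7]
t 9.1 bed pos mm [145.5  27.3  32. ] shift u [ 0.    -0.01   0.022] turn u [-0.002 -0.    -0.013] Fbed [-0.49  0.07  0.19] w 0.501
```

```bash
python3 -m pendant '[[0.05,0,0.08,0,0,0],[0.1,-0.03,0.05,0,0,0],[0,0,0,0,0,0],[0,0,0,0,0,0],[0,0,0,0,0,0],[0,0,0,0,0,0]]' 0 10; python3 goal.py 155 24 10
python3 - <<'E'
from where import *
p=seen("wrist","w5"); q=seen("side","s5")
im=np.zeros((400,800,3),np.uint8); im[:,:480]=cv2.resize(cv2.convertScaleAbs(p,alpha=2),(480,400)); im[:,480:]=cv2.resize(cv2.convertScaleAbs(q[200:330,250:354],alpha=2),(320,400)); save("c5",im)
E
```

```text
time: 9.7
position: [0.5497, 0.1296, 0.1325]
eef_rot: [0.232, 2.692, 0.199]
force: [0.4, -0.1, 0.8]
width: 0.01
gripper_force: 0.0
t 9.7 bed pos mm [154.9  27.9  34.8] shift u [ 0.204 -0.025 -0.457] turn u [-0.003 -0.004 -0.012] Fbed [0.71 0.11 0.52] w 0.01
wrist rib 6302 x [ 51.5  80.7 145. ] y [16.9 24.8 35.8] ((99.55484771728516, 25.592205047607422), (97.83940887451172, 18.84389877319336), 3.916646718978882)
wrist body top 14234 x [ 34.1  73.8 129. ]
side rib 162 x [ 51.4  80.7 109.9] y [16.2 28.1 33.2] ((80.7078628540039, 25.00527572631836), (59.22088623046875, 18.430511474609375), 2.392652988433838)
side body top 338 x [ 29.9  70.2 128.4]
```

View pics/c5.png

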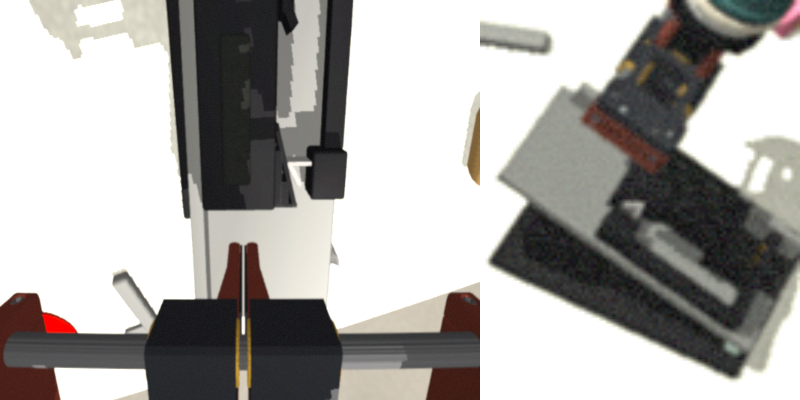

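The pack lies along the side fence with its rear edge at bed x ≈ 130 (wrist view row 208). The ear is just short of the catch blade at (300,163). Next I'll lower the closed fingers behind it.

```bash
python3 -m pendant '[[0.06,0.06,-0.1,0,0,0],[0.06,0.06,-0.1,0,0,0],[0.06,0.04,-0.1,0,0,0],[0.05,0,-0.1,0,0,0],[0,0,0,0,0,0],[0,0,0,0,0,0]]' | tail -3; python3 goal.py 144 36 9
```

```text
force: [-0.1, -0.4, -0.1]
width: 0.007
gripper_force: 0.0
t 10.4 bed pos mm [155.4  33.7  10.8] shift u [-0.183  0.093 -0.116] turn u [-0.002 -0.01  -0.013] Fbed [-0.08 -0.4  -0.01] w 0.007
```

```bash
python3 -c "
from bed import *; print('-x 1mm u',(-ex/50).round(4),'ey 1mm',(ey/50).round(4))"; python3 -m pendant '[[-0.06,0.026,-0.025,0,0,0],[-0.06,0.026,-0.025,0,0,0],[-0.054,0.026,-0.024,0,0,0],[0,0,0,0,0,0],[0,0,0,0,0,0]]' | tail -3; python3 goal.py 130 36 10
```

```text
-x 1mm u [-0.0179  0.0039 -0.0081] ey 1mm [0.0026 0.0195 0.0035]
force: [0.2, 0.3, 0.5]
width: 0.008
gripper_force: 0.0
t 10.9 bed pos mm [145.6  35.8  11.2] shift u [-0.269  0.067 -0.147] turn u [-0.003  0.002 -0.013] Fbed [0.28 0.39 0.33] w 0.008
```

```bash
python3 -m pendant '[[-0.018,0.004,-0.008,0,0,0],[-0.018,0.004,-0.008,0,0,0],[-0.018,0.004,-0.008,0,0,0],[-0.018,0.004,-0.008,0,0,0],[0,0,0,0,0,0]]' >/dev/null; python3 goal.py 130 36 10; python3 -m pendant '[[-0.018,0.004,-0.008,0,0,0],[-0.018,0.004,-0.008,0,0,0],[0,0,0,0,0,0]]' >/dev/null; python3 goal.py 130 36 10;  python3 -m pendant '[[-0.018,0.004,-0.008,0,0,0],[-0.018,0.004,-0.008,0,0,0],[0,0,0,0,0,0]]' >/dev/null; python3 goal.py 130 36 10
```

```text
t 11.4 bed pos mm [141.6  35.8  11.1] shift u [-0.198  0.051 -0.113] turn u [-0.003  0.001 -0.012] Fbed [ 0.19  0.87 -0.85] w 0.005
t 11.7 bed pos mm [139.9  35.8  11.1] shift u [-0.167  0.045 -0.1  ] turn u [-0.002  0.006 -0.011] Fbed [ 0.74 -0.93 -0.52] w 0.008
t 12.0 bed pos mm [137.5  35.8  11.1] shift u [-0.125  0.035 -0.081] turn u [-0.003 -0.001 -0.012] Fbed [ 0.62 -0.96 -0.76] w 0.008
```

```bash
for i in 1; do python3 -m pendant '[[-0.018,0.004,-0.008,0,0,0],[-0.018,0.004,-0.008,0,0,0],[-0.018,0.004,-0.008,0,0,0],[0,0,0,0,0,0]]' >/dev/null; python3 goal.py 130 36 10; python3 -m pendant '[[-0.018,0.004,-0.008,0,0,0],[-0.018,0.004,-0.008,0,0,0],[-0.018,0.004,-0.008,0,0,0],[0,0,0,0,0,0]]' >/dev/null; python3 goal.py 130 36 10;  python3 -m pendant '[[-0.018,0.004,-0.008,0,0,0],[-0.018,0.004,-0.008,0,0,0],[-0.018,0.004,-0.008,0,0,0],[0,0,0,0,0,0]]' >/dev/null; python3 goal.py 130 36 10; done
python3 - <<'E'
from where import *
seen("side","s6")
E
```

```text
t 12.4 bed pos mm [134.4  35.8  11.1] shift u [-0.068  0.023 -0.056] turn u [-0.003 -0.004 -0.013] Fbed [ 1.43 -0.59 -0.36] w 0.006
t 12.8 bed pos mm [131.4  35.9  11.2] shift u [-0.015  0.011 -0.032] turn u [-0.003 -0.003 -0.013] Fbed [ 0.92 -0.86 -1.02] w 0.005
t 13.2 bed pos mm [128.4  35.9  11.2] shift u [ 0.04  -0.001 -0.007] turn u [-0.003 -0.004 -0.012] Fbed [ 1.19 -1.04 -1.  ] w 0.004
side rib 129 x [37.7 61.6 87.1] y [17.  27.4 33.2] ((63.48649597167969, 25.11275863647461), (52.02568435668945, 15.948803901672363), 4.089328765869141)
side body top 234 x [16.8 41.1 80.2]
```

```bash
python3 -m pendant '[[-0.018,0.004,-0.008,0,0,0],[-0.018,0.004,-0.008,0,0,0],[0,0,0,0,0,0]]' >/dev/null; python3 goal.py 110 36 10; python3 -m pendant '[[-0.018,0.004,-0.008,0,0,0],[-0.018,0.004,-0.008,0,0,0],[0,0,0,0,0,0]]' >/dev/null; python3 goal.py 110 36 10;  python3 -m pendant '[[-0.018,0.004,-0.008,0,0,0],[-0.018,0.004,-0.008,0,0,0],[0,0,0,0,0,0]]' >/dev/null; python3 goal.py 110 36 10
```

```text
t 13.55 bed pos mm [126.5  35.9  11.2] shift u [-0.284  0.068 -0.154] turn u [-0.003 -0.001 -0.013] Fbed [ 1.63 -1.26 -0.74] w 0.01
t 13.85 bed pos mm [124.4  35.9  11.2] shift u [-0.247  0.061 -0.138] turn u [-0.003 -0.002 -0.013] Fbed [ 1.83 -1.35 -0.69] w 0.003
t 14.15 bed pos mm [122.4  35.9  11.2] shift u [-0.211  0.053 -0.122] turn u [-0.002 -0.002 -0.013] Fbed [ 1.52 -0.55 -0.33] w 0.008
```

```bash
python3 -m pendant '[[-0.018,0.004,-0.008,0,0,0],[0,0,0,0,0,0]]' >/dev/null; python3 goal.py 110 36 10; python3 -m pendant '[[-0.018,0.004,-0.008,0,0,0],[0,0,0,0,0,0]]' >/dev/null; python3 goal.py 110 36 10;  python3 -m pendant '[[-0.018,0.004,-0.008,0,0,0],[0,0,0,0,0,0]]' >/dev/null; python3 goal.py 110 36 10
python3 - <<'E'
from where import *
p=seen("wrist","w7"); q=seen("side","s7")
im=np.zeros((400,800,3),np.uint8); im[:,:480]=cv2.resize(cv2.convertScaleAbs(p,alpha=2),(480,400)); im[:,480:]=cv2.resize(cv2.convertScaleAbs(q[220:320,275:355],alpha=2),(320,400)); save("c7",im)
E
```

```text
t 14.35 bed pos mm [121.7  35.9  11.2] shift u [-0.199  0.049 -0.117] turn u [-0.002  0.004 -0.012] Fbed [ 1.44 -1.61 -0.67] w 0.003
t 14.55 bed pos mm [120.3  35.9  11.2] shift u [-0.173  0.044 -0.105] turn u [-0.004 -0.006 -0.012] Fbed [ 0.43  0.74 -0.81] w 0.004
t 14.75 bed pos mm [118.9  35.9  11.2] shift u [-0.148  0.039 -0.094] turn u [-0.004 -0.013 -0.014] Fbed [0.02 0.13 0.34] w 0.006
wrist rib 8555 x [ 28.6  57.4 109. ] y [17.1 25.9 45.2] ((69.61729431152344, 27.281402587890625), (85.15902709960938, 26.123065948486328), 11.14732551574707)
wrist body top 18160 x [  8.4  45.6 107.8]
side rib 128 x [28.3 51.4 77.3] y [15.4 26.8 33.1] ((52.84899139404297, 23.692106246948242), (49.796539306640625, 18.516584396362305), 1.5595219135284424)
side body top 235 x [ 7.8 30.9 70.1]
```

View pics/c7.png

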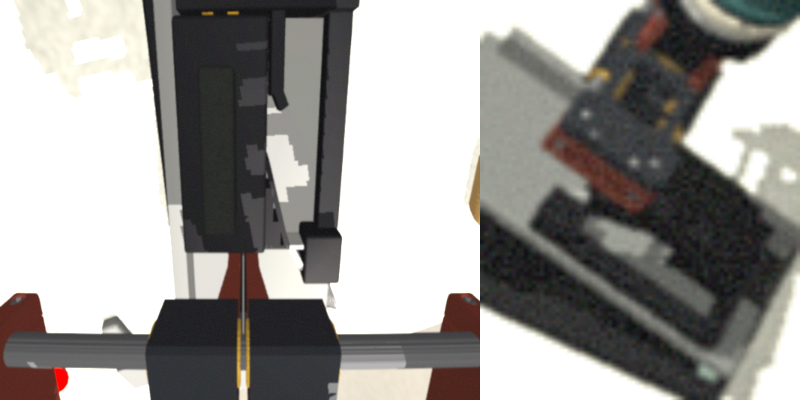

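The pack front is now close to the end fence (row 12) and the ear's rear is beside the catch housing at (322,255). Next I'll measure the carriage offset and the pack skew from the clouds.

Run:
```python
from h import *; from bed import *
for n in("w1","w5","w7","s7"):
    f=np.load(n+".npz"); P=w2b(f["X"].reshape(-1,3))*1000; C=f["p"].reshape(-1,3).astype(int)
    pc=lambda k,a,q: (k.sum(),np.percentile(P[k,a],q).round(1)) if k.sum()>3 else k.sum()
    k=(abs(P[:,2]-22)<2.5)&(P[:,1]>78)&(P[:,1]<97)&(P[:,0]>70)&(P[:,0]<150); print(n,"housing x",pc(k,0,[2,98]))
    k=(abs(P[:,2]-20)<2.5)&(P[:,1]>62)&(P[:,1]<90)&(P[:,0]>-30)&(P[:,0]<40); print("   endfence x",pc(k,0,[2,50,98]))
    k=(P[:,2]>12)&(P[:,2]<24)&(P[:,1]>53)&(P[:,1]<59)&(P[:,0]>-30)&(P[:,0]<70); print("   rail x",pc(k,0,[2,50,98]))
    k=(C.min(1)>110)&(P[:,2]>3)&(P[:,2]<20)&(P[:,1]>48)&(P[:,1]<76)&(P[:,0]>80)&(P[:,0]<125); print("   blade x,y",pc(k,0,[2,50,98]),pc(k,1,[2,50,98]))
    if n!="s7":
      for nm,lo,hi in(("body",23,29),("rib",49,55)):
        k=(abs(P[:,2]-(lo+hi)/2)<3)&(P[:,1]>-6)&(P[:,1]<54); 
        a=[]
        for x in range(0,140,5):
            m=k&(P[:,0]>x)&(P[:,0]<x+5)
            if m.sum()>20: a.append((x,*np.percentile(P[m,1],[1,99]).round(1)))
        print("   ",nm,*[tuple(map(float,t)) for t in a[::3]])
```

```text
w1 housing x (np.int64(250), array([100. , 124.5]))
   endfence x (np.int64(139), array([-5.6, -0.6,  4.3]))
   rail x (np.int64(156), array([-4.3, 19.2, 41.9]))
   blade x,y 0 0
    body
    rib
w5 housing x (np.int64(1861), array([ 99.9, 124.6]))
   endfence x 0
   rail x (np.int64(344), array([32.3, 37.2, 43.6]))
   blade x,y (np.int64(171), array([106.1, 109.9, 118.1])) (np.int64(171), array([60.3, 65.6, 74. ]))
    body (30.0, 0.3, 48.4) (45.0, 0.3, 48.8) (60.0, 0.2, 49.0) (75.0, 0.6, 49.6) (90.0, 0.6, 49.6) (105.0, 1.0, 49.7) (120.0, 1.4, 49.5)
    rib (50.0, 16.8, 31.8) (65.0, 16.9, 31.9) (80.0, 17.0, 32.0) (95.0, 17.2, 32.5) (110.0, 19.1, 30.4)
w7 housing x (np.int64(1992), array([ 99.8, 124.3]))
   endfence x (np.int64(697), array([1.5, 3.1, 4.6]))
   rail x (np.int64(1539), array([ 2.3, 20.6, 41.8]))
   blade x,y (np.int64(188), array([105.8, 110.1, 117.5])) (np.int64(188), array([67. , 71.2, 74.9]))
    body (5.0, 0.8, 48.7) (20.0, 0.6, 48.9) (35.0, 0.7, 49.2) (50.0, 0.6, 49.3) (65.0, 0.9, 49.7) (80.0, 0.9, 49.6) (95.0, 1.2, 49.5)
    rib (25.0, 17.2, 32.2) (40.0, 17.1, 32.7) (55.0, 17.1, 32.2) (70.0, 17.2, 32.4) (85.0, 17.8, 32.3)
s7 housing x (np.int64(57), array([100. , 125.1]))
   endfence x (np.int64(31), array([-5.7, -1.3,  3.7]))
   rail x (np.int64(64), array([-4.2, 18. , 59.9]))
   blade x,y 0 0
```

The carriage is offset by about +3.7 mm and the pack is straight on the fence. Front is at x ≈ 8, with about 4 mm to go and the blade pressed back.

```bash
python3 -m pendant '[[-0.009,0.002,-0.004,0,0,0],[-0.009,0.002,-0.004,0,0,0],[0,0,0,0,0,0]]' >/dev/null; python3 goal.py 110 36 10; python3 -m pendant '[[-0.009,0.002,-0.004,0,0,0],[-0.009,0.002,-0.004,0,0,0],[0,0,0,0,0,0]]' >/dev/null; python3 goal.py 110 36 10
```

```text
t 15.15 bed pos mm [118.6  35.9  11.2] shift u [-0.143  0.037 -0.092] turn u [-0.003  0.001 -0.012] Fbed [ 1.17 -0.59  0.23] w 0.005
t 15.45 bed pos mm [117.   35.9  11.2] shift u [-0.114  0.032 -0.078] turn u [-0.003 -0.012 -0.013] Fbed [ 0.28  0.59 -0.17] w 0.004
```

```bash
cat > chk.py <<'E'
from h import *; from bed import *
p,d,c,W=grab("wrist"); P=w2b(cloud(d,c,W).reshape(-1,3))*1000; C=p.reshape(-1,3).astype(int)
np.savez("wl.npz",p=p,P=P); save("wl",p)
k=(C.min(1)>110)&(P[:,2]>3)&(P[:,2]<20)&(P[:,1]>48)&(P[:,1]<76)&(P[:,0]>80)&(P[:,0]<125)
k2=(abs(P[:,2]-26)<2)&(P[:,1]>3)&(P[:,1]<18)&(P[:,0]<150)&(P[:,0]>-20)
k3=(P[:,2]>49)&(P[:,2]<55)&(P[:,1]>18)&(P[:,1]<31)&(P[:,0]<100)&(P[:,0]>-20)
print("blade y",np.percentile(P[k,1],[2,50]).round(1) if k.sum()>3 else 0,k.sum(),"body x",np.percentile(P[k2,0],[.5,99.5]).round(1),"rib x",np.percentile(P[k3,0],[.5,99.5]).round(1))
E
python3 chk.py; python3 -m pendant '[[-0.009,0.002,-0.004,0,0,0],[0,0,0,0,0,0]]' >/dev/null; python3 goal.py 110 36 10; python3 chk.py
```

```text
blade y [58.9 64.2] 269 body x [  6.4 104.6] rib x [26.1 85.1]
t 15.7 bed pos mm [116.6  35.9  11.2] shift u [-0.107  0.03  -0.075] turn u [-0.003 -0.009 -0.014] Fbed [0.03 0.31 0.11] w 0.004
blade y [58.8 64.4] 264 body x [  5.9 104.2] rib x [25.7 84.7]
```

The blade tip is back at y ≈ 58.9, so the catch has snapped out. I'll press on gently until the end fence pushes back.

```bash
for i in 0; do python3 -m pendant '[[-0.009,0.002,-0.004,0,0,0],[0,0,0,0,0,0]]' >/dev/null; python3 goal.py 110 36 10; python3 -m pendant '[[-0.009,0.002,-0.004,0,0,0],[0,0,0,0,0,0]]' >/dev/null; python3 goal.py 110 36 10; done; python3 chk.py
```

```text
t 15.95 bed pos mm [116.5  35.9  11.2] shift u [-0.105  0.029 -0.074] turn u [-0.002 -0.002 -0.013] Fbed [ 0.17  0.04 -0.59] w 0.006
t 16.15 bed pos mm [116.3  35.9  11.3] shift u [-0.101  0.028 -0.073] turn u [-0.002  0.005 -0.012] Fbed [ 0.47 -0.79  0.51] w 0.007
blade y [58.6 64.6] 272 body x [  5.5 103.9] rib x [25.4 84.3]
```

```bash
python3 -m pendant '[[-0.009,0.002,-0.004,0,0,0],[0,0,0,0,0,0]]' >/dev/null; python3 goal.py 110 36 10; python3 -m pendant '[[-0.009,0.002,-0.004,0,0,0],[0,0,0,0,0,0]]' >/dev/null; python3 goal.py 110 36 10; python3 -m pendant '[[-0.009,0.002,-0.004,0,0,0],[0,0,0,0,0,0]]' >/dev/null; python3 goal.py 110 36 10;python3 chk.py;  python3 -c "
from h import *;s=bot.sense();print(s['wrist_torque'],np.round(s['effort'],2))"
```

```text
t 16.4 bed pos mm [116.2  36.   11.3] shift u [-0.101  0.026 -0.074] turn u [-0.002  0.015 -0.011] Fbed [ 1.93  0.33 -1.45] w 0.007
t 16.6 bed pos mm [116.2  36.1  11.3] shift u [-0.1    0.024 -0.074] turn u [-0.002  0.025 -0.01 ] Fbed [ 3.81 -0.48 -0.94] w 0.003
t 16.8 bed pos mm [116.2  36.2  11.4] shift u [-0.099  0.022 -0.075] turn u [-0.002  0.035 -0.009] Fbed [ 4.88 -0.56 -0.49] w 0.011
blade y [58.8 64.3] 265 body x [  5.6 104.2] rib x [25.4 84.2]
[-0.28465886 -0.68588116 -0.26361413] [  1.65 -35.1  -11.39   0.35  -0.38   0.05]
```

```bash
python3 -m pendant '[[-0.009,0.002,-0.004,0,0,0],[0,0,0,0,0,0]]' >/dev/null; python3 goal.py 110 36 10; python3 -m pendant '[[-0.009,0.002,-0.004,0,0,0],[0,0,0,0,0,0]]' >/dev/null; python3 goal.py 110 36 10; python3 chk.py
```

```text
t 17.05 bed pos mm [116.2  36.3  11.4] shift u [-0.099  0.021 -0.076] turn u [-0.002  0.045 -0.007] Fbed [ 5.53 -0.72  0.14] w 0.008
t 17.25 bed pos mm [116.1  36.3  11.4] shift u [-0.099  0.02  -0.076] turn u [-0.002  0.055 -0.006] Fbed [ 6.84 -0.73  0.9 ] w 0.006
blade y [58.5 64.4] 263 body x [  5.6 104.2] rib x [25.4 84.3]
```

The pack is firmly seated: no movement as the push rose to about 7 N, and the catch is out. Withdrawing.

```bash
python3 -m pendant '[[0.1,-0.022,0.045,0,0,0],[0.15,-0.03,0.065,0,0,0],[0.15,-0.03,0.065,0,0,0],[-0.1,0,0.4,0,0,0],[-0.2,0,0.6,0,0,0],[-0.2,0,0.6,0,0,0],[-0.2,0,0.4,0,0,0],[0,0,0,0,0,0],[0,0,0,0,0,0]]' | tail -4; python3 chk.py
python3 - <<'E'
from where import *
p=seen("wrist","w9"); q=seen("top","t9")
im=np.zeros((400,800,3),np.uint8); im[:,:480]=cv2.resize(cv2.convertScaleAbs(p,alpha=1.6),(480,400)); im[:,480:]=cv2.resize(cv2.convertScaleAbs(q[90:290,140:490],alpha=1.6),(320,400)); save("c9",im)
E
```

```text
eef_rot: [0.232, 2.691, 0.199]
force: [1.2, 0.2, 0.2]
width: 0.003
gripper_force: 0.0
blade y 0 0 body x [  5.6 104.5] rib x [25.8 85. ]
wrist rib 2761 x [26.3 53.7 84.3] y [16.8 25.1 32.8] ((55.370819091796875, 24.70929718017578), (59.48914337158203, 16.32315444946289), 0.8378052711486816)
wrist body top 7270 x [  6.2  49.4 103.8]
top body top 11 x [ 82.4 100.2 106.4]
```

View pics/c9.png

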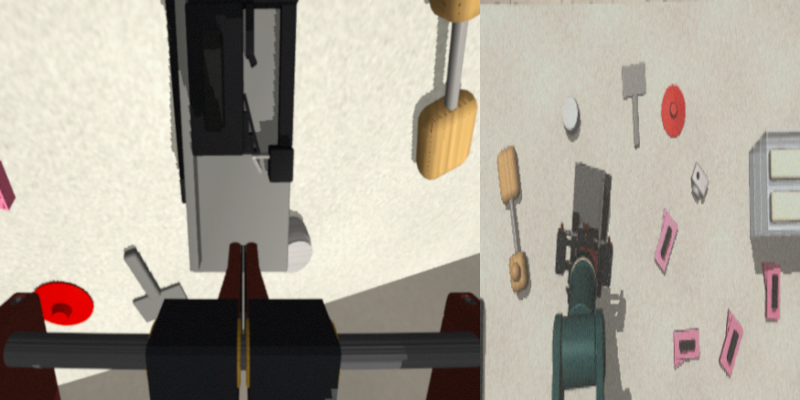

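The picture shows the pack in the corner with the steel blade out behind its ear at (262,160), and the other items where they were.

```bash
python3 -c "
from workcell import bot; print(bot.job_done())"
```

```text
the job is handed in; nothing more can be done
None
```

The battery pack is on charge and the job is handed in: it slid down the side fence by itself, then I pushed it home on the end fence with about 7 N. The catch is out behind its ear, and nothing else on the shelf looks moved.

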